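Aim the bench camera's mirror at the core slab

TASK

On the optical stand, press the tilted stone slab down until it sits level and flush in its stage. Then work the lever behind the mirror to tilt the mirror until the camera's light beam, reflected by it, falls inside the ring marked on the slab, so that the camera sees the mark, and finish still holding the lever there: the mirror is sprung and must not be let go. Do not touch the mirror glass, and leave everything else on the bench where it stands.

Things in the scene. Friction and masses are not known exactly. Their poses are not given: they have to be found in the camera images.
- stand: Fixed optical stand. Origin on the bench under the mirror's hinge; x along the bed from mirror to camera, y across, z up. Grey bed 470 x 120 mm, 12 thick, x -160 to +310. Mirror between two yoke posts at x 0, y +-43, 130 high; block camera x 230 to 300, 147 high. The optics lie in the plane y = 0.
- lens (a point): Centre of the camera's lens, 122 mm above the bench, 207 mm from the hinge. The camera, and its aiming light, look level along the bed at the mirror's centre.
- hinge (a point): Centre of the mirror on its hinge axis (level, along the stand's y), 122 mm above the bench, 90 mm above the stage's top.
- mirror (a joint): Mirror tilt, rad: 0 (sprung rest, glass facing 45 degrees down on the camera side) to 0.5; grows as the rear lever is pressed down. The reflected line of sight and light beam meet the level of the stage's top at 90 mm x tan(2 x tilt) from the hinge towards the camera. A spring returns it to 0 (about 1 N at the lever's bar at rest, 3 N at 0.45).
- lever_bar (a point): Centre of the lever's cross bar: black round bar, dia 14 mm, 54 long, parallel to the hinge axis, on a rod behind the mirror. At rest 120 mm behind the hinge (stand -x) and 45 above it (167 above the bench); it moves on a circle of radius 128 about the hinge axis, down to 109 above the bench at tilt 0.46. Free space around it: press it down from above or pinch it.
- mirror_face (a point): Centre of the reflecting face of the mirror glass, 60 x 50 mm, in a grey frame between the yoke posts. Not to be touched.
- beam: Thin pale beam of the camera's aiming light after the mirror, which is the camera's line of sight. Origin at the hinge centre; it runs along this frame's -z, in the stand's plane y = 0, and ends on what lies below. Straight down with the mirror at rest; swings towards the camera by twice the mirror's tilt.
- seat (a point): Centre of the square recess of the aluminium specimen stage, at its top's level (32 mm above the bench). Stage 100 x 94 mm, recess 66 x 66, 9 deep; fixed on the bed 60 to 120 mm from the hinge, within 6 degrees of square to the stand, axes as the stand's. A steel spring clip bar (dia 10, 30 long) juts 3 mm from the +y wall and yields sideways.
- mark (a point): Centre of the top face (z = its normal) of the loose stone slab, 64 x 64 x 9 mm, about 100 g; a dark ring mark, 20 mm inside diameter, surrounds this point. At the start its -y edge is down in the recess, its +y edge caught 7 mm high on the clip. Pressed from above (8 to 12 N at the middle, 4 to 8 N near the high edge) it snaps past the clip and lies flush with the stage's top.
- core_a: Bystander: upright stone core plug, dia 38, 50 tall mm; origin at its underside's centre. Leave alone.
- core_b: Bystander: upright stone core plug, dia 38, 62 tall mm; origin at its underside's centre. Leave alone.
- dish: Bystander: white ceramic dish, dia 80, 18 tall mm; origin at its underside's centre. Leave alone.
- beaker: Bystander: glass beaker, dia 60, 75 tall mm; origin at its underside's centre. Leave alone.
- jar: Bystander: glass jar with white cap, dia 52, 70 tall mm; origin at its underside's centre. Leave alone.
- bottle: Bystander: blue plastic bottle, dia 60, 140 tall mm; origin at its underside's centre. Leave alone.
- weight: Bystander: steel cylinder weight, dia 36, 40 tall mm; origin at its underside's centre. Leave alone.

How it is judged:
By the outcome, as a careful person would: the job done as asked, in the order asked, and still so for the second after the job is handed in, while the arm keeps its last pose, push and grip.
It also fails if it takes over 40 s, if anything falls off the work surface, if the arm or the gripper's body presses on something with over 40 N, if the wrist force passes 120 N, or if a joint passes its speed limit or range.

ROBOT

A 6-joint arm with a two-finger parallel gripper is mounted at the origin on the work surface. World frame = base frame: x ahead of the robot, y to its left, z up, the work surface at z = 0. Lengths are in m, angles in rad, forces in N, time in s.
With the tool pointing down it reaches from about 0.25 to 0.725 m from the base axis. Payload 9.7 kg.
Tool frame: the origin (TCP) lies on the centre line of the jaws, within the pads' length; the fingertips stand ahead of it and the grasp point (between the pads) lies 8 mm behind it (bot.nose_length is the x of the fingertips in the tool frame, in m); x points along the fingers, y is the direction in which the jaws open and shut, and the axes are right-handed (so a half turn about x gives the same grasp; the last joint's range is limited). The gripper opens to 85 mm and grips with 20 to 120 N. Pads are 22 mm wide; open, the fingers measure 114 mm over their backs; the gripper's body (76 mm by 85 mm) begins 54 mm behind the grasp point. The pads swing forward as they close: fully open they stand 13 mm farther back than shut.
Start: joints at [1.286, 0.087, 0.176, 1.66, 0, 1.571], TCP at [0.155, 0.528, 0.242] pointing down, gripper open.
Joint ranges: [-3.13, 3.13], [-0.85, 1.81], [-1.15, 1.24], [-2.2, 2.28], [-1.44, 1.52], [-3.14, 3.14]. Speed limits (rad/s): [2.22, 2.22, 2.57, 3.14, 3.14, 3.14].

INTERFACE

Orientations are given as a rotation vector (axis times angle).
In Python, from bench import bot gives the robot as it stands.
- The arm moves only by the tool carry_out, never from a script. Its argument "increments" is a list of rows, each a list of 3 entries, a list of its own where there are three numbers: the shift along the tool's x, y, z in m, then the turn about the tool's x in degrees, then the finger opening in m, from 0 to 0.0854. A call has 1 to 10 rows; each row shifts and turns the commanded pose from where the row before left it, along the tool's axes as they then stand; what a row does not reach is not made up. A row lasts 1/8 s, in which the tool goes at most 62.5 mm and 10.7 degrees, less where a joint would pass 70% of its speed; a pose out of reach is approached as far as the arm can. A call is refused whole if a number of a shift passes 0.0625 or a number of a turn 10.7, either way. A call with a gripper value outside its range is refused whole. The fingers move at their own pace and stop on an object; "grip_force" is the grip in N (left out, the last holds). Time passes only in rows, so rows that do not move let the fingers close. It gives the time, the measured TCP pose, the force and the opening at its end, in the units of the state.
- bot.get_obs(): the state, without advancing time (a new reading comes with each control period).
- bot.capture(name): name is "scene" or "top" or "wrist"; returns the picture (384x512x3 uint8, red, green, blue); there is no depth.
- bot.calibration(name): a dict with "intrinsics" (3x3 intrinsics, pixels), "xyz" and "rotation" of the camera in the world. Camera axes: x right, y up, looking along -z (the intrinsics and any distortion apply to the point x, -y, -z); pixel columns grow to the right and rows downward; lengths in m; the calibration is good to about 2 mm. A picture is of the moment at which its call begins: read the wrist's pose just before it. calibration takes no time and is no camera call; for the wrist camera it gives the pose at the moment of the call.
- bot.job_done(): hands the job in, once; it reports no verdict.
The state is a dict: "time": time; "qpos": joint angles; "qvel": joint speeds; "tau": joint torques, N m; "tcp_pos": TCP position; "tool_rot": TCP orientation; "contact_force": force on the tool from outside, world axes, zero at the start; "torque": the same for the moment, N m; "grip_width": finger opening in m.
Only numpy, scipy, OpenCV 4.12 (cv2) and the standard library are available. Lean on these libraries where they do the work, as an engineer would, in place of code of your own. Each camera call takes 0.05 s, during which the arm holds its last target.

## Working session

There is one attempt and no reset: what is moved stays moved. The work goes in short steps, Python scripts to look and compute and a tool call to move; the robot and the scene stay as the last step left them, time stands still between calls to the robot, and variables do not carry over. Pictures are saved under pics/ and viewed, and the job is handed in when it is done.

Besides the shell and the picture viewer there is one more tool, called as name(argument=value, ...) on one line, values as JSON. carry_out: Moves the arm, as the interface text tells. Its arguments: {"type":"object","properties":{"increments":{"type":"array","items":{"type":"array"}},"grip_force":{"type":"number"}},"required":["increments"]}

```bash
ls; mkdir -p pics
python3 - <<'E'
from bench import bot
import cv2
o=bot.get_obs(); print(o); print(bot.nose_length)
for n in ("scene","top","wrist"):
    c=bot.calibration(n); print(n,c)
    cv2.imwrite(f"pics/{n}0.png",cv2.cvtColor(bot.capture(n),cv2.COLOR_RGB2BGR))
E
```

```text
pics
{'time': 0.0, 'qpos': array([ 1.28602841e+00,  8.74404823e-02,  1.75131504e-01,  1.65979807e+00,
       -9.12406998e-06,  1.57079863e+00]), 'qvel': array([ 0.00039227, -0.00073406, -0.00075136, -0.00087149, -0.00197597,
        0.00041429]), 'tau': array([ 1.91016697e-03, -5.20393145e+01,  4.64798212e+01,  1.65253709e-02,
        1.09475138e-05, -2.13842503e-05]), 'tcp_pos': array([0.15445572, 0.52764145, 0.24159248]), 'tool_rot': array([ 0.22250396,  1.55939124, -0.22454974]), 'contact_force': array([-0.23557977, -0.19172008,  0.20426488]), 'torque': array([-0.0017492 , -0.01625464,  0.03302666]), 'grip_width': 0.08556121783839243}
0.011
scene {'intrinsics': array([[373.13233613,   0.        , 254.59169871],
       [  0.        , 373.13233613, 193.54068896],
       [  0.        ,   0.        ,   1.        ]]), 'xyz': array([1.26342464, 0.43935211, 0.84345622]), 'rotation': array([0.49770587, 0.90146302, 2.02193056])}
top {'intrinsics': array([[470.56186269,   0.        , 252.58950086],
       [  0.        , 470.56186269, 185.90143147],
       [  0.        ,   0.        ,   1.        ]]), 'xyz': array([ 0.39444501, -0.00838343,  1.55279154]), 'rotation': array([ 0.10919621, -0.11075137, -1.57984864])}
wrist {'intrinsics': array([[314.51977337,   0.        , 252.23586903],
       [  0.        , 314.51977337, 188.74764393],
       [  0.        ,   0.        ,   1.        ]]), 'xyz': array([0.07942082, 0.54938329, 0.37403704]), 'rotation': array([-0.26475358, -0.19720457,  1.27541505])}
```

View pics/scene0.png

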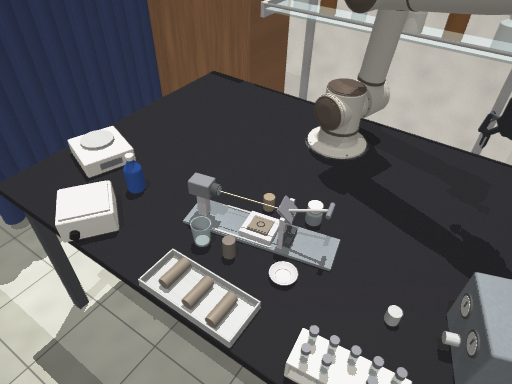

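View pics/top0.png

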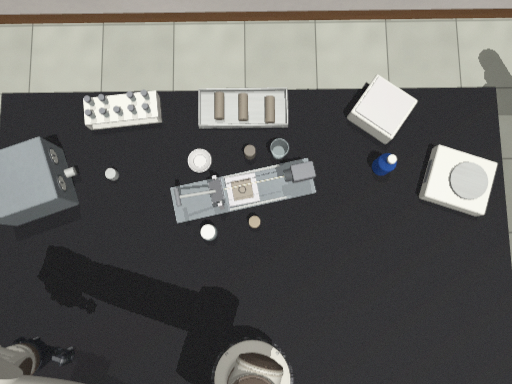

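View pics/wrist0.png

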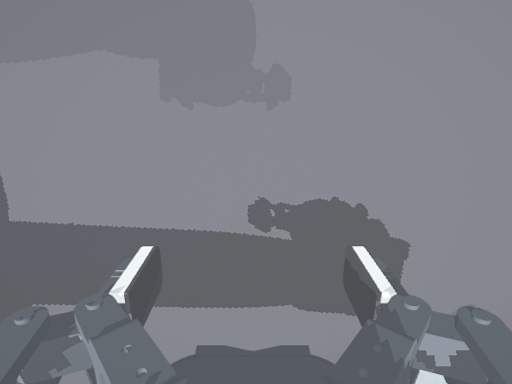

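Run:
```python
import cv2
a=cv2.imread("pics/top0.png")[125:255,155:335]; cv2.imwrite("pics/top0z.png",cv2.resize(a,None,fx=4.4,fy=4.4,interpolation=cv2.INTER_CUBIC))
a=cv2.imread("pics/scene0.png")[165:295,170:350]; cv2.imwrite("pics/scene0z.png",cv2.resize(a,None,fx=4.4,fy=4.4,interpolation=cv2.INTER_CUBIC))
```

```text
(no output)
```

View pics/top0z.png

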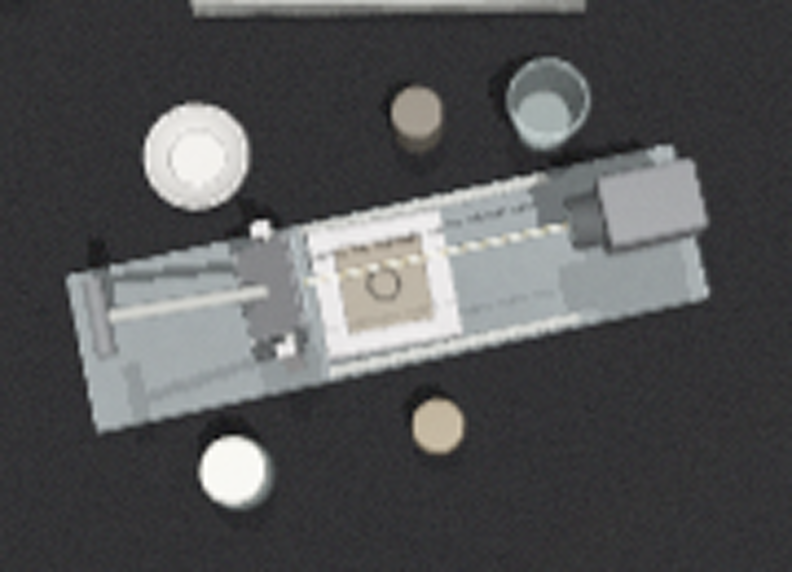

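View pics/scene0z.png

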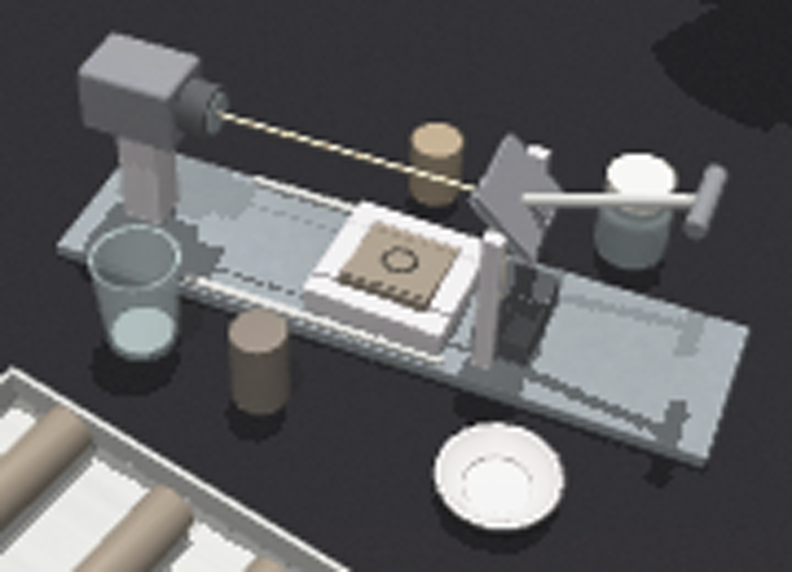

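```bash
cat > h.py <<'E'
import numpy as np, cv2
from scipy.spatial.transform import Rotation as R
from bench import bot
def ray(c,uv):
    uv=np.asarray(uv,float); d=np.linalg.inv(c['intrinsics'])@np.array([uv[0],uv[1],1]); d=np.array([d[0],-d[1],-d[2]])
    d=R.from_rotvec(c['rotation']).apply(d); return np.array(c['xyz']),d/np.linalg.norm(d)
def onz(c,uv,z):
    p,d=ray(c,uv); return p+d*(z-p[2])/d[2]
def tri(rs):
    A=np.zeros((3,3));b=np.zeros(3)
    for p,d in rs:
        M=np.eye(3)-np.outer(d,d);A+=M;b+=M@p
    x=np.linalg.solve(A,b); return x,[np.linalg.norm((np.eye(3)-np.outer(d,d))@(x-p)) for p,d in rs]
def proj(c,X):
    v=R.from_rotvec(c['rotation']).inv().apply(np.asarray(X)-c['xyz']); v=np.array([v[0],-v[1],-v[2]]); u=c['intrinsics']@v; return u[:2]/u[2]
def save(n,im,roi=None,f=1):
    im=cv2.cvtColor(im,cv2.COLOR_RGB2BGR)
    if roi: x0,y0,x1,y1=roi; im=im[y0:y1,x0:x1]
    cv2.imwrite(n,cv2.resize(im,None,fx=f,fy=f,interpolation=cv2.INTER_CUBIC))
E
python3 - <<'E'
from h import *
T=bot.calibration("top");S=bot.calibration("scene")
zt=lambda u,v:((u+.5)/4.4-.5+155,(v+.5)/4.4-.5+125)
zs=lambda u,v:((u+.5)/4.4-.5+170,(v+.5)/4.4-.5+165)
print("bed top")
P=[onz(T,zt(*q),.012) for q in [(68,275),(97,432),(708,297),(668,147)]]
Q=[onz(S,zs(*q),.012) for q in [(703,455),(748,327),(60,243)]]
print(np.round(P,4));print(np.round(Q,4))
for a,b in zip(P,P[1:]+P[:1]): print(np.linalg.norm(a-b))
print("bar",tri([ray(T,zt(102,314)),ray(S,zs(706,201))]))
print("barends",tri([ray(T,zt(97,278)),ray(S,zs(697,232))]),tri([ray(T,zt(107,354)),ray(S,zs(716,172))]))
print("mark",tri([ray(T,zt(383,285)),ray(S,zs(400,261))]))
print("lens",tri([ray(T,zt(568,228)),ray(S,zs(217,113))]))
print("post+y",tri([ray(T,zt(261,229)),ray(S,zs(493,240))]),tri([ray(T,zt(286,346)),ray(S,zs(539,153))]))
E
```

```text
bed top
[[ 0.6105  0.2616  0.012 ]
 [ 0.4924  0.2386  0.012 ]
 [ 0.5881 -0.2187  0.012 ]
 [ 0.703  -0.1918  0.012 ]]
[[ 0.6143  0.2628  0.012 ]
 [ 0.4994  0.2409  0.012 ]
 [ 0.7078 -0.1914  0.012 ]]
0.12031008551217144
0.46712690486174074
0.11799692582182535
0.46277958558216664
bar (array([0.56176417, 0.21293243, 0.16404605]), [np.float64(0.0013718066166948661), np.float64(0.0013718066166948553)])
barends (array([0.58631959, 0.21811701, 0.16109547]), [np.float64(0.002524747416303144), np.float64(0.0025247474163030523)]) (array([0.53500186, 0.20804616, 0.16463317]), [np.float64(0.00013824499459048504), np.float64(0.00013824499459036776)])
mark (array([0.59804805, 0.02406378, 0.02972219]), [np.float64(0.0006768824424473346), np.float64(0.0006768824424472996)])
lens (array([ 0.62548536, -0.10833016,  0.11685848]), [np.float64(0.000977850913279531), np.float64(0.0009778509132795411)])
post+y (array([0.62589493, 0.10767704, 0.12222906]), [np.float64(2.1203817677290518e-05), np.float64(2.120381767726519e-05)]) (array([0.54278049, 0.09107124, 0.12446474]), [np.float64(0.0009866649468124784), np.float64(0.0009866649468124485)])
```

Run:
```python
from h import *
o=bot.get_obs();M=R.from_rotvec(o['tool_rot']).as_matrix();print(np.round(M,3))
c=bot.calibration("wrist");print("cam in tool",M.T@(c['xyz']-o['tcp_pos']), M.T@R.from_rotvec(c['rotation']).apply([0,0,-1]))
ys=np.array([.980,.197,0]);xs=np.array([.197,-.980,0])
print("tool z dot",M[:,2]@xs,M[:,2]@ys)
for t in range(-180,181,10):
    m=M@R.from_euler('x',t,degrees=True).as_matrix()
    if m[:,2]@xs>.95: print(t,m[:,2]@xs, m[:,2]@ys)
print(M.T@(np.array([.6,.02,.15])-o['tcp_pos']))
```

```text
[[-0.     0.281  0.96 ]
 [-0.001  0.96  -0.281]
 [-1.    -0.001 -0.   ]]
cam in tool [-0.13238526 -0.00040262 -0.07813096] [9.52945400e-01 3.24339304e-04 3.03141815e-01]
tool z dot 0.4644260512667695 0.8851652065257142
50 0.9766028509386417 0.213202421002076
60 0.9987881874613566 0.04037805895809705
70 0.9906258503192672 -0.1336731699750405
80 0.9523638479960945 -0.30366280728037404
[ 0.09210738 -0.36196426  0.57022468]
```

carry_out(increments=[[[0,0,0],-10.6,0.0],[[0,0,0],-10.6,0.0],[[0,0,0],-10.6,0.0],[[0,0,0],-10.6,0.0],[[0,0,0],-10.6,0.0],[[0,0,0],-10.6,0.0],[[0,0,0],-10.6,0.0],[[0,0,0],-10.6,0.0],[[0,0,0],-10.6,0.0],[[0,0,0],-10.6,0.0]], grip_force=40)

```text
time: 1.4
tcp_pos: [0.1545, 0.5278, 0.242]
tool_rot: [-1.21, 1.21, 1.209]
contact_force: [0.0, 0.1, -0.1]
grip_width: 0.0
```

carry_out(increments=[[[0,0,0],-10.0,0.0],[[0,0,0],-1.7,0.0],[[0,0,0],0,0.0]])

```text
time: 1.78
tcp_pos: [0.1545, 0.5278, 0.2422]
tool_rot: [-1.352, 1.11, 1.352]
contact_force: [-0.5, 0.5, -0.5]
grip_width: 0.0001
```

Run:
```python
from h import *
o=bot.get_obs();print(o);M=R.from_rotvec(o['tool_rot']).as_matrix();print(np.round(M,4))
ys=np.array([.980,.197,0]);xs=np.array([.197,-.980,0])
print(M.T@xs,M.T@ys)
H=np.array([.5843,.0994,0])
for x,y,z in [(80,12,.2),(80,0,.2),(77,0,.15)]:
    print(M.T@(H+xs*x/1e3+ys*y/1e3+np.array([0,0,z])-o['tcp_pos']))
```

```text
{'time': 1.775, 'qpos': array([ 1.28599662e+00,  8.70004413e-02,  1.75757185e-01,  1.65979925e+00,
        1.93861414e-05, -4.80461587e-01]), 'qvel': array([-0.00080948, -0.00284731,  0.0009291 ,  0.00244524, -0.00106605,
        0.00811866]), 'tau': array([ 1.83334945e-03, -5.19952869e+01,  4.64655590e+01,  4.64831930e-03,
       -3.59017827e-05, -3.02128047e-01]), 'tcp_pos': array([0.15451391, 0.52780582, 0.24215559]), 'tool_rot': array([-1.35198579,  1.11047246,  1.35184818]), 'contact_force': array([-0.53836017,  0.53036856, -0.54943609]), 'torque': array([0.00935837, 0.02674075, 0.07411255]), 'grip_width': 8.706915392453804e-05}
[[-1.000e-04 -9.809e-01 -1.944e-01]
 [-2.000e-04 -1.944e-01  9.809e-01]
 [-1.000e+00  1.000e-04 -2.000e-04]]
[ 2.08908451e-04 -2.71358271e-03 -9.99600717e-01] [-1.31488418e-04 -9.99600730e-01  2.71355527e-03]
[ 0.04223189 -0.35051438 -0.58371538]
[ 0.04223347 -0.33851917 -0.58374794]
[ 0.09223284 -0.33851758 -0.58073867]
```

carry_out(increments=[[[0,-0.029,-0.048],0,0.0],[[0,-0.029,-0.048],0,0.0],[[0,-0.029,-0.048],0,0.0],[[0,-0.029,-0.048],0,0.0],[[0,-0.029,-0.048],0,0.0],[[0,-0.029,-0.048],0,0.0],[[0,-0.029,-0.048],0,0.0],[[0,-0.029,-0.048],0,0.0],[[0,-0.029,-0.048],0,0.0],[[0,-0.029,-0.048],0,0.0]])

```text
time: 3.02
tcp_pos: [0.5346, 0.1129, 0.2424]
tool_rot: [-1.352, 1.11, 1.351]
contact_force: [0.3, 0.7, 0.1]
grip_width: 0.0
```

carry_out(increments=[[[0,-0.026,-0.05],0,0.0],[[0,-0.023,-0.054],0,0.0],[[0,0,0],0,0.0],[[0,0,0],0,0.0]])

```text
time: 3.52
tcp_pos: [0.6019, 0.0223, 0.242]
tool_rot: [-1.352, 1.11, 1.353]
contact_force: [-0.2, 0.4, 0.2]
grip_width: -0.0
```

Run:
```python
from h import *
o=bot.get_obs();print(o['tcp_pos'],o['qpos'],o['contact_force']);print(bot.calibration('wrist'))
im=bot.capture('wrist');save('pics/w1.png',im,f=1.5);cv2.imwrite('pics/w1raw.png',im[:,:,::-1])
```

```text
[0.60188951 0.02230905 0.24202349] [ 3.69325791e-02  2.16963792e-01  3.21567902e-01  1.67617779e+00
  2.53844379e-04 -1.73024074e+00] [-0.21828428  0.42426904  0.19849906]
{'intrinsics': array([[314.51977337,   0.        , 252.23586903],
       [  0.        , 314.51977337, 188.74764393],
       [  0.        ,   0.        ,   1.        ]]), 'xyz': array([ 0.61660419, -0.0541778 ,  0.37439522]), 'rotation': array([-0.04589291,  0.45363213, -2.91217395])}
```

View pics/w1.png

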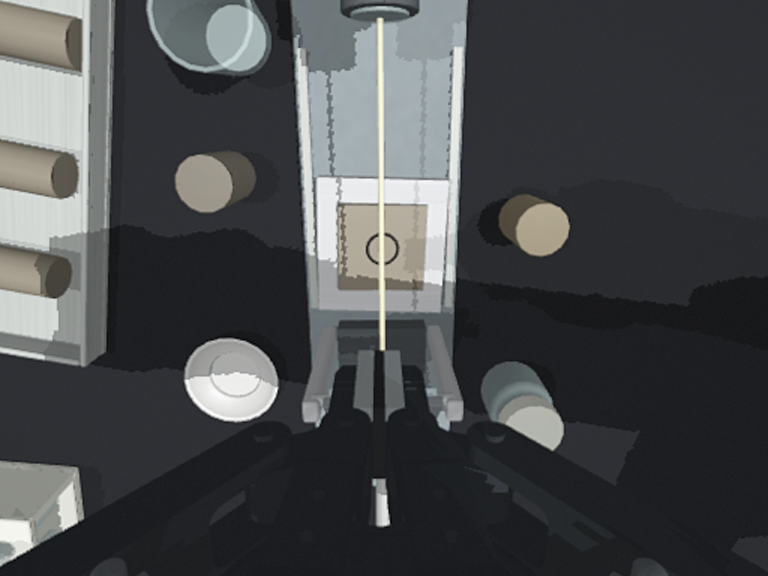

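Run:
```python
from h import *
T=bot.calibration("top");S=bot.calibration("scene");W=bot.calibration("wrist")
zt=lambda u,v:((u+.5)/4.4-.5+155,(v+.5)/4.4-.5+125)
zs=lambda u,v:((u+.5)/4.4-.5+170,(v+.5)/4.4-.5+165)
zw=lambda u,v:((u+.5)/1.5-.5,(v+.5)/1.5-.5)
X,e=tri([ray(T,zt(383,285)),ray(S,zs(400,261)),ray(W,zw(382,249))]);print("mark",X,e)
M=R.from_rotvec(bot.get_obs()['tool_rot']).as_matrix()
H=np.array([.5843,.0994,0]);xs=np.array([.197,-.980,0]);ys=np.array([.98,.197,0])
print((X-H)@xs,(X-H)@ys)
for q in [(316,178),(448,178),(308,308),(455,311)]:
    p=onz(W,zw(*q),.032);print("stage",(p-H)@xs,(p-H)@ys)
for q in [(338,204),(428,204),(338,290),(428,290)]:
    p=onz(W,zw(*q),.034);print("slab",(p-H)@xs,(p-H)@ys)
p=onz(W,zw(380,40),.122);print("beam",(p-H)@xs,(p-H)@ys);p=onz(W,zw(382,340),.122);print("beam",(p-H)@xs,(p-H)@ys)
print("post",*[((onz(W,zw(*q),.13)-H)@xs,(onz(W,zw(*q),.13)-H)@ys) for q in [(313,408),(453,408)]])
print("to mark",M.T@(X-bot.get_obs()['tcp_pos']))
```

```text
mark [0.59814769 0.02519638 0.03120161] [np.float64(0.0008492259369629221), np.float64(0.0016564954911078731), np.float64(0.0018565058543627542)]
0.07544754352621488 -0.0010473743143774533
stage 0.12559227293651568 0.04583746349150298
stage 0.12554223580974855 -0.04809063682669698
stage 0.0268523048373362 0.0560736869309307
stage 0.024293813052915347 -0.058007118676693344
slab 0.10744015483571477 0.03050461208405454
slab 0.10740464005457719 -0.034226742333438455
slab 0.04222056719299888 0.032244723963477155
slab 0.04217909088004166 -0.036270719394088345
beam 0.19888597949229347 0.0006076206086079275
beam 0.04083318880014934 -0.0006237063405493378
post (np.float64(0.00038870131334450033), np.float64(0.040382731576623664)) (np.float64(0.00033086653997590104), np.float64(-0.04284513123809105))
to mark [0.21115281 0.00299669 0.00292201]
```

carry_out(increments=[[[0.03,-0.012,0],0,0.0],[[0.04,0,0],0,0.0],[[0.04,0,0],0,0.0],[[0.04,0,0],0,0.0],[[0.03,0,0],0,0.0],[[0,0,0],0,0.0],[[0,0,0],0,0.0]])

```text
time: 4.45
tcp_pos: [0.6143, 0.0254, 0.0642]
tool_rot: [-1.356, 1.107, 1.353]
contact_force: [0.0, 0.6, 0.0]
grip_width: 0.0006
```

Run:
```python
from h import *
o=bot.get_obs();print(o['tcp_pos'],o['qpos'],o['contact_force'])
save('pics/w2.png',bot.capture('wrist'),f=1.5)
save('pics/s2.png',bot.capture('scene'),(150,140,340,300),4)
```

```text
[0.61431615 0.02542728 0.06422093] [ 4.13511573e-02  2.42644715e-01  8.45878377e-03  1.33448566e+00
  3.68632616e-05 -1.72889660e+00] [0.038137   0.55879077 0.03598397]
```

View pics/w2.png

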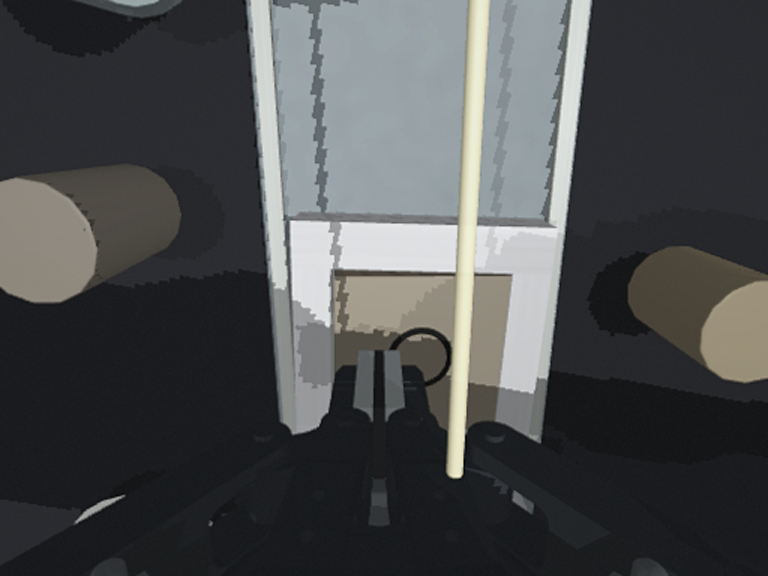

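View pics/s2.png

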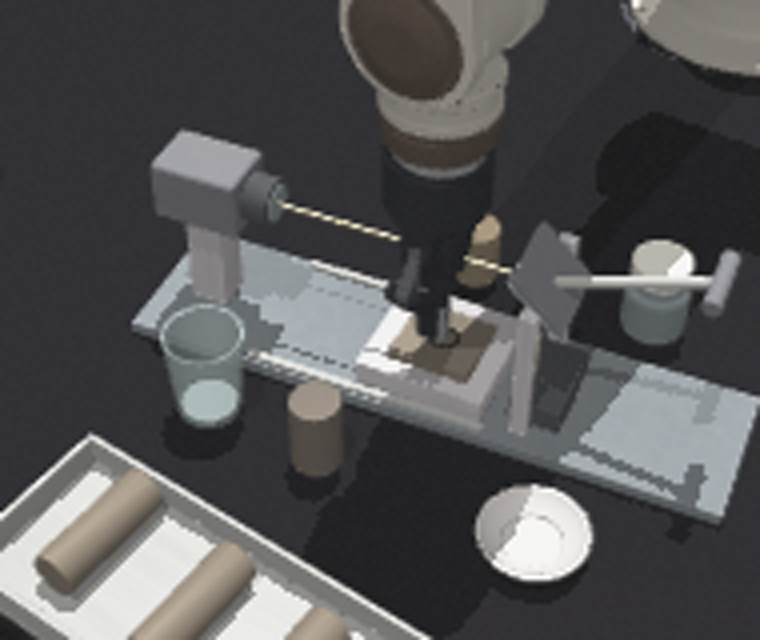

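carry_out(increments=[[[0.006,0,0],0,0.0],[[0.004,0,0],0,0.0],[[0.002,0,0],0,0.0],[[0.002,0,0],0,0.0],[[0,0,0],0,0.0]])

```text
time: 5.18
tcp_pos: [0.6138, 0.0245, 0.0484]
tool_rot: [-1.354, 1.109, 1.354]
contact_force: [-1.3, -0.3, 0.9]
grip_width: -0.0001
```

carry_out(increments=[[[0.001,0,0],0,0.0],[[0.001,0,0],0,0.0],[[0.001,0,0],0,0.0],[[0,0,0],0,0.0]])

```text
time: 5.68
tcp_pos: [0.6138, 0.0246, 0.0449]
tool_rot: [-1.354, 1.109, 1.354]
contact_force: [-0.2, -0.1, -0.2]
grip_width: -0.0002
```

carry_out(increments=[[[0.001,0,0],0,0.0],[[0.001,0,0],0,0.0],[[0,0,0],0,0.0]])

```text
time: 6.05
tcp_pos: [0.6139, 0.0246, 0.0432]
tool_rot: [-1.354, 1.109, 1.354]
contact_force: [0.2, 0.0, 0.4]
grip_width: -0.0
```

carry_out(increments=[[[0.001,0,0],0,0.0],[[0,0,0],0,0.0]])

```text
time: 6.3
tcp_pos: [0.6139, 0.0246, 0.0431]
tool_rot: [-1.354, 1.108, 1.354]
contact_force: [-2.5, -0.9, 6.7]
grip_width: -0.0001
```

carry_out(increments=[[[0.001,0,0],0,0.0],[[0,0,0],0,0.0]])

```text
time: 6.55
tcp_pos: [0.6139, 0.0246, 0.043]
tool_rot: [-1.355, 1.108, 1.353]
contact_force: [-6.1, -0.8, 13.1]
grip_width: -0.0002
```

carry_out(increments=[[[0.001,0,0],0,0.0],[[0,0,0],0,0.0],[[0,0,0],0,0.0]])

```text
time: 6.92
tcp_pos: [0.614, 0.0246, 0.043]
tool_rot: [-1.355, 1.107, 1.353]
contact_force: [-9.1, -0.1, 20.3]
grip_width: -0.0003
```

Run:
```python
from h import *
o=bot.get_obs();print(o['tcp_pos'],o['contact_force'])
save('pics/w3.png',bot.capture('wrist'),f=1.5)
```

```text
[0.61397817 0.02464011 0.04301483] [-9.06508848 -0.11932909 20.33138907]
```

View pics/w3.png

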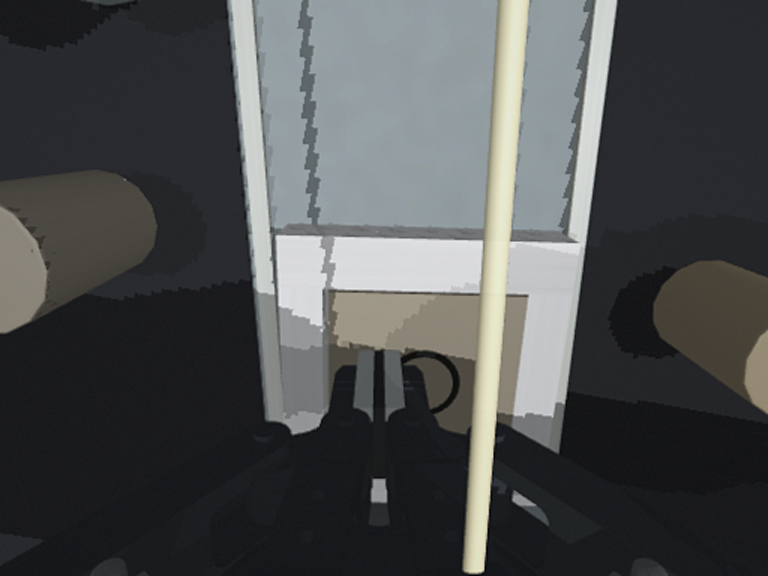

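carry_out(increments=[[[-0.01,0,0],0,0.0],[[-0.03,0,0],0,0.0],[[-0.05,0,0],0,0.0],[[-0.055,0,0],0,0.0],[[-0.055,0,0],0,0.0],[[0,0,0],0,0.0],[[0,0,0],0,0.0]])

```text
time: 7.85
tcp_pos: [0.614, 0.0246, 0.2398]
tool_rot: [-1.354, 1.109, 1.354]
contact_force: [0.6, -0.2, -1.0]
grip_width: 0.0002
```

Run:
```python
from h import *
o=bot.get_obs();print(o['tcp_pos'],o['contact_force'])
im=bot.capture('wrist');cv2.imwrite('pics/w4raw.png',im[:,:,::-1]);save('pics/w4.png',im[90:260,170:340],f=3.5)
save('pics/s4.png',bot.capture('scene'),(230,190,310,250),8)
```

```text
[0.61395114 0.02459909 0.23981644] [ 0.57516437 -0.17752836 -1.00977156]
```

View pics/w4.png

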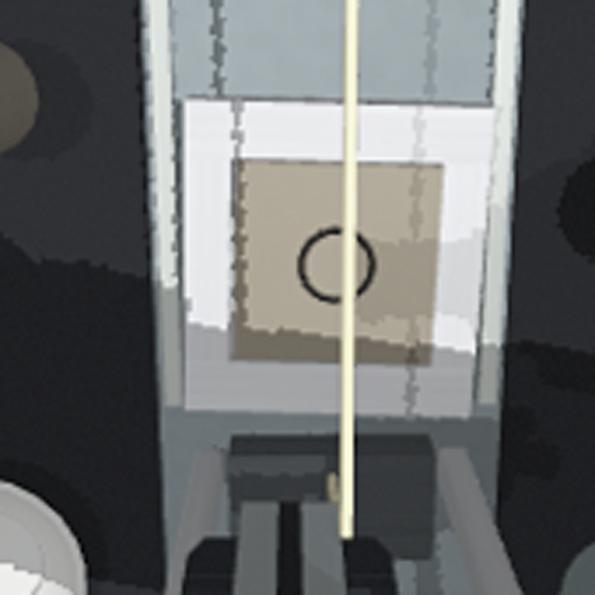

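View pics/s4.png

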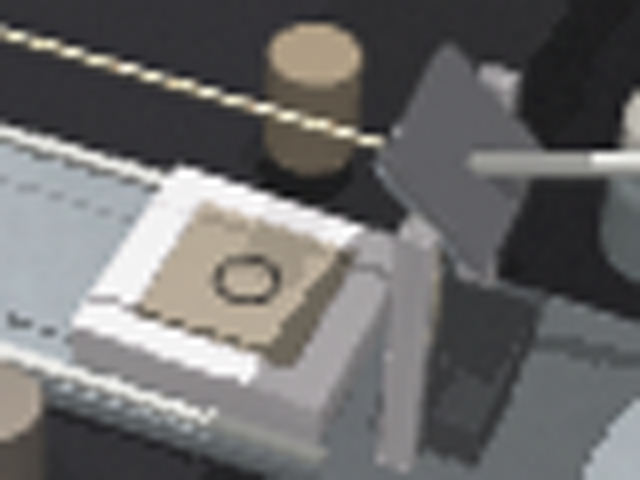

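Run:
```python
from h import *
S=bot.calibration("scene");W=bot.calibration("wrist")
sw=lambda u,v:((u+.5)/3.5-.5+170,(v+.5)/3.5-.5+90)
ss=lambda u,v:((u+.5)/8-.5+230,(v+.5)/8-.5+190)
H=np.array([.5843,.0994,0]);xs=np.array([.197,-.980,0]);ys=np.array([.98,.197,0])
X,e=tri([ray(S,ss(247,281)),ray(W,sw(337,265))]);print(X,e,(X-H)@xs,(X-H)@ys)
for p in [onz(S,ss(247,281),.032),onz(W,sw(337,265),.032)]: print((p-H)@xs,(p-H)@ys)
for q in [(233,158),(444,164),(433,365),(232,358)]:
    p=onz(W,sw(*q),.032);print("slab",(p-H)@xs,(p-H)@ys)
for q in [(184,99),(493,103),(471,417),(182,408)]:
    p=onz(W,sw(*q),.032);print("stage",(p-H)@xs,(p-H)@ys)
o=bot.get_obs();M=R.from_rotvec(o['tool_rot']).as_matrix()
B=np.array([.5618,.2129,.22]);B2=H-.12*xs+np.array([0,0,.22])
print(M.T@(B-o['tcp_pos']),M.T@(B2-o['tcp_pos']))
```

```text
[0.59753509 0.02453443 0.02702897] [np.float64(0.0015962968790189198), np.float64(0.001596296879018871)] 0.07597557230242435 -0.0017781338007791345
0.0754612848748023 0.0038745671156580285
0.075793446801768 -0.0024344754972831506
slab 0.10941232798109822 0.029884078639614536
slab 0.10757781609263899 -0.034853803964285786
slab 0.042460738605599124 -0.03408922077100649
slab 0.0448901848136882 0.031185987049915768
stage 0.1271105262297761 0.044382674109012615
stage 0.12593834530991915 -0.04886172178241182
stage 0.0243433241165896 -0.047361347718838286
stage 0.027579318431354444 0.047896082210801
[0.01877002 0.01342707 0.19479224] [0.01877249 0.01373533 0.1990366 ]
```

carry_out(increments=[[[0,0.003,0.04],0,0.0],[[0,0.003,0.05],0,0.0],[[0,0.003,0.05],0,0.0],[[0,0.0045,0.057],0,0.0],[[0.02,0,0],0,0.0],[[0.015,0,0],0,0.0],[[0,0,0],0,0.0],[[0,0,0],0,0.0]])

```text
time: 8.95
tcp_pos: [0.562, 0.2143, 0.2055]
tool_rot: [-1.353, 1.109, 1.353]
contact_force: [0.2, -0.4, 0.5]
grip_width: 0.0003
```

Run:
```python
from h import *
o=bot.get_obs();print(o['tcp_pos'],o['contact_force'])
H=np.array([.5843,.0994,0]);xs=np.array([.197,-.980,0]);ys=np.array([.98,.197,0]);p=o['tcp_pos'];print((p-H)@xs,(p-H)@ys)
save('pics/w5.png',bot.capture('wrist'),f=1.5)
save('pics/s5.png',bot.capture('scene'),(210,130,370,270),4.5)
save('pics/t5.png',bot.capture('top'),(155,125,335,255),4.4)
```

```text
[0.56197479 0.21433868 0.20554355] [ 0.15794024 -0.35606895  0.46567517]
-0.11703797135885967 0.0007642109714604827
```

View pics/w5.png

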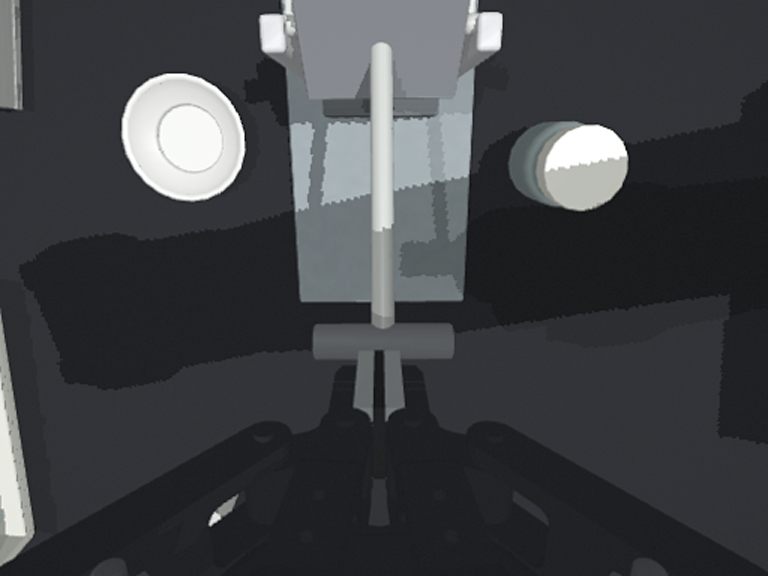

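View pics/s5.png

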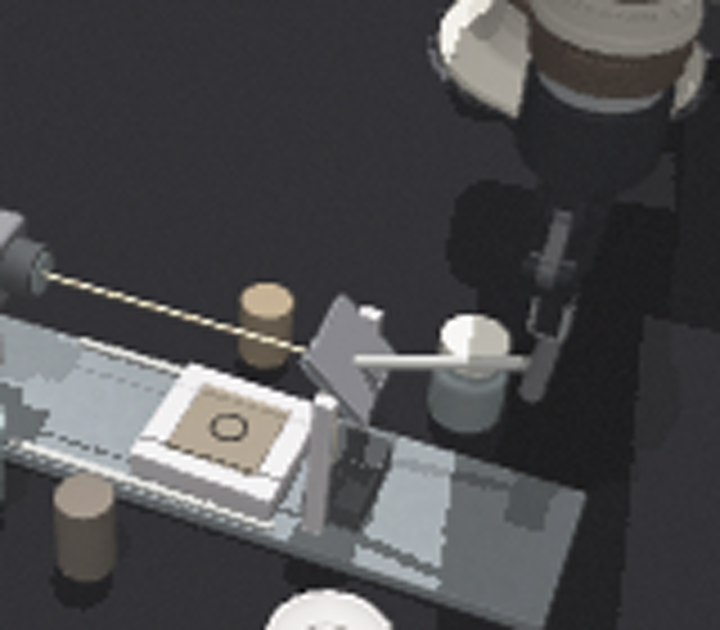

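View pics/t5.png

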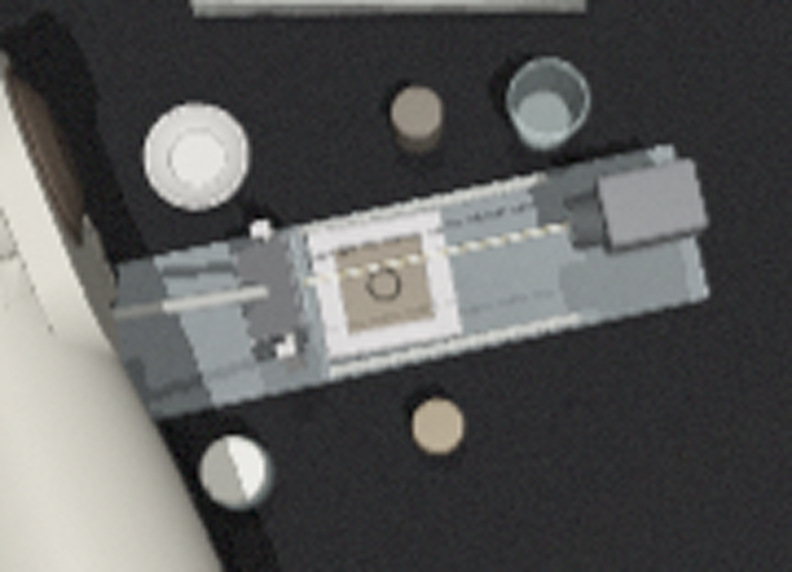

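Run:
```python
from h import *
W=bot.calibration("wrist");S=bot.calibration("scene")
H=np.array([.5843,.0994,0]);xs=np.array([.197,-.980,0]);ys=np.array([.98,.197,0])
p=onz(W,((383.5)/1.5-.5,(341.5)/1.5-.5),.167);print((p-H)@xs,(p-H)@ys)
p=onz(W,((383.5)/1.5-.5,(30)/1.5-.5),.13);print((p-H)@xs,(p-H)@ys)
```

```text
-0.11817810127562202 -0.0013049094212441933
-0.0005857706542336937 -0.0013253364620720647
```

carry_out(increments=[[[0.018,0,0.001],0,0.0],[[0.008,0,0.002],0,0.0],[[0.007,0,0.002],0,0.0],[[0.007,0,0.002],0,0.0],[[0.007,0,0.001],0,0.0],[[0.007,0,0.001],0,0.0],[[0,0,0],0,0.0],[[0,0,0],0,0.0]])

```text
time: 10.1
tcp_pos: [0.56, 0.2238, 0.1514]
tool_rot: [-1.354, 1.109, 1.354]
contact_force: [-0.5, 0.1, 1.8]
grip_width: 0.0002
```

Run:
```python
from h import *
o=bot.get_obs();print(o['tcp_pos'],o['contact_force'])
save('pics/w6.png',bot.capture('wrist'),f=1.5)
im=bot.capture('scene');save('pics/s6.png',im,(210,130,370,270),4.5)
im=bot.capture('top');save('pics/t6.png',im,(215,160,275,215),12)
```

```text
[0.55995665 0.22380612 0.15144578] [-0.5442065   0.08843124  1.83085808]
```

View pics/s6.png

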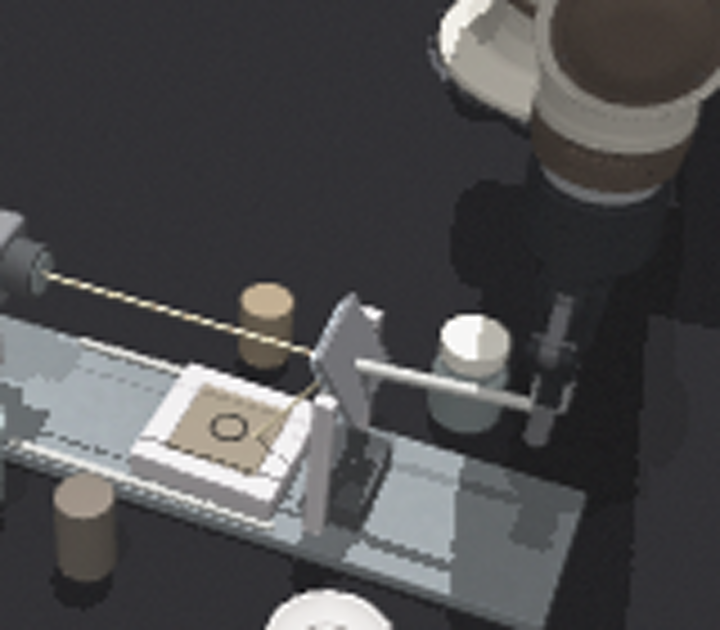

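View pics/t6.png

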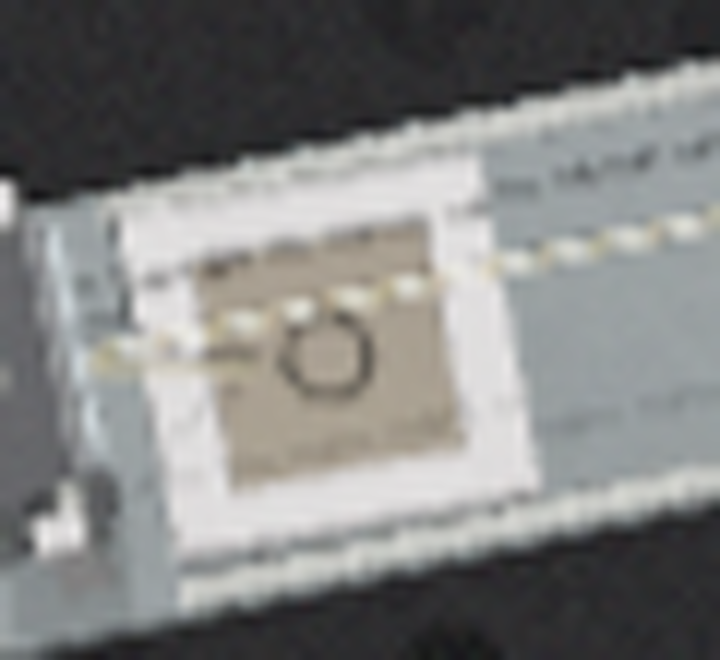

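View pics/w6.png

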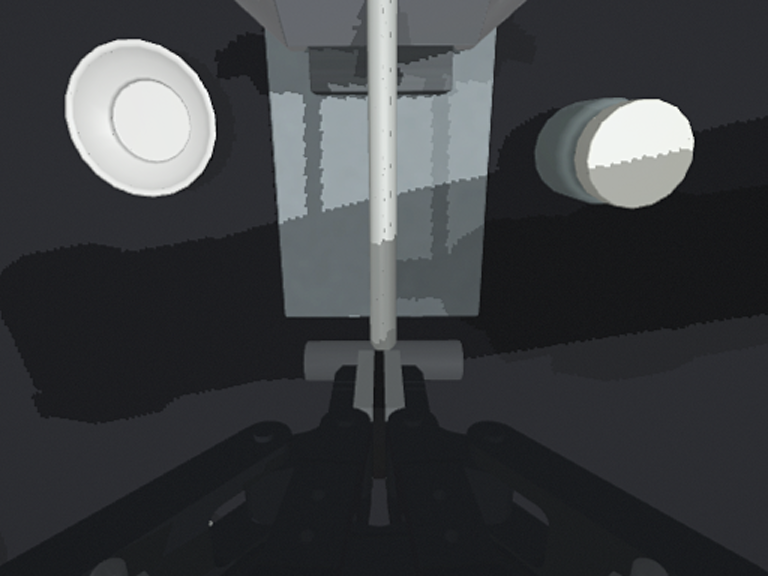

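carry_out(increments=[[[0.004,0,0],0,0.0],[[0.004,0,0.001],0,0.0],[[0.002,0,0],0,0.0],[[0,0,0],0,0.0],[[0,0,0],0,0.0]])

```text
time: 10.88
tcp_pos: [0.5599, 0.2247, 0.1414]
tool_rot: [-1.354, 1.109, 1.354]
contact_force: [1.0, -0.7, 1.3]
grip_width: 0.0002
```

Run:
```python
from h import *
o=bot.get_obs();print(o['tcp_pos'],o['contact_force'])
S=bot.calibration("scene");H=np.array([.5843,.0994,0]);xs=np.array([.197,-.980,0]);ys=np.array([.98,.197,0])
f=lambda u,v:((u+.5)/4.5-.5+210,(v+.5)/4.5-.5+130)
for q in [(263,437),(229,428)]:
    p=onz(S,f(*q),.032);print((p-H)@xs,(p-H)@ys)
im=bot.capture('scene');save('pics/s7.png',im,(235,195,295,250),12)
im=bot.capture('top');save('pics/t7.png',im,(215,160,275,215),12)
```

```text
[0.55988766 0.2247476  0.14136939] [ 1.03514708 -0.73740171  1.26502251]
0.05145617349009714 0.002421531944964479
0.07523499188440459 0.003931753440593234
```

View pics/s7.png

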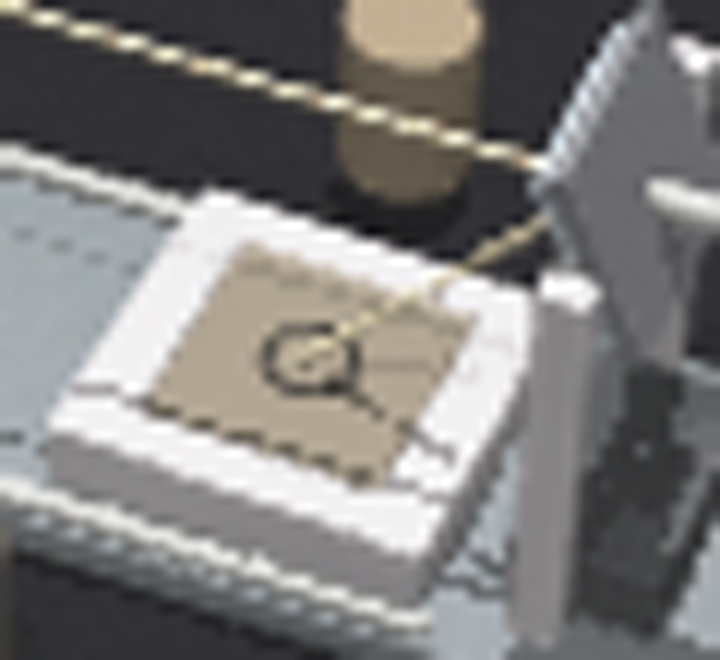

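View pics/t7.png

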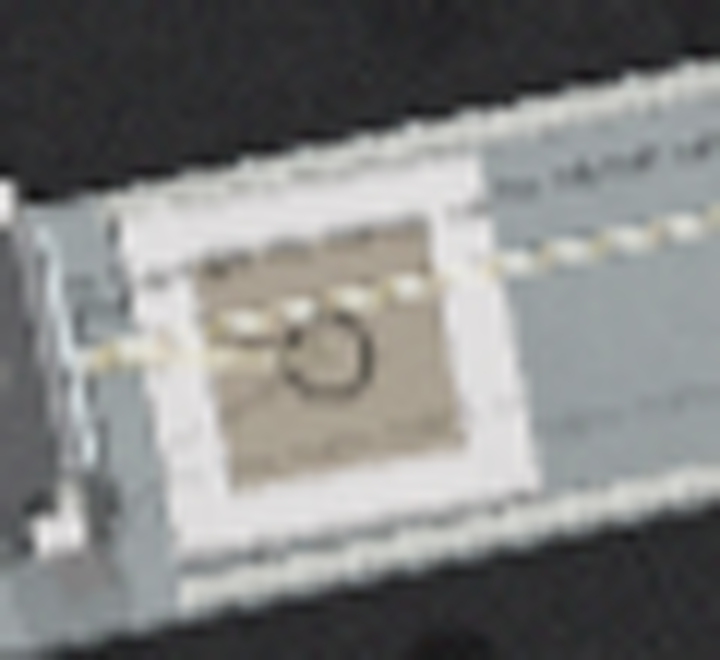

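Run:
```python
from h import *
o=bot.get_obs();print(o['tcp_pos'],o['contact_force'])
S=bot.calibration("scene");T=bot.calibration("top");H=np.array([.5843,.0994,0]);xs=np.array([.197,-.980,0]);ys=np.array([.98,.197,0])
im=bot.capture('scene');c=im[195:250,235:295][:,:,::-1]
cv2.imwrite('pics/s8.png',cv2.resize(c[20:40,12:45],None,fx=22,fy=22,interpolation=cv2.INTER_NEAREST))
tm=bot.capture('top')[:,:,::-1]
cv2.imwrite('pics/t8.png',cv2.resize(tm[180:200,225:255],None,fx=22,fy=22,interpolation=cv2.INTER_NEAREST))
f=lambda u,v:((u+.5)/12-.5+235,(v+.5)/12-.5+195)
for q in [(305,358),(310,361)]:
    p=onz(S,f(*q),.032);print((p-H)@xs,(p-H)@ys)
```

```text
[0.55986692 0.22476329 0.14143008] [ 0.17301699 -1.22739945  1.96383402]
0.07727067969435732 0.003257950276181935
0.07573132835555565 0.0037107688555407586
```

View pics/s8.png

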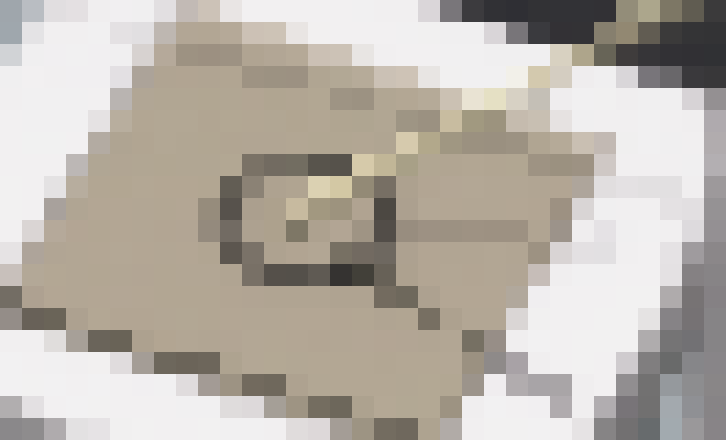

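View pics/t8.png

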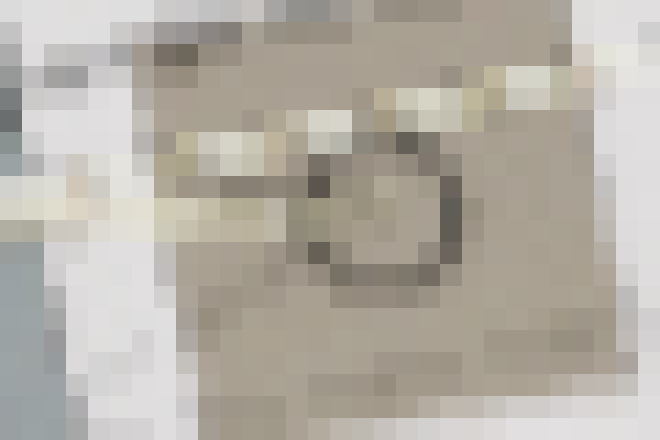

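carry_out(increments=[[[0,0,0],0,0.0],[[0,0,0],0,0.0],[[0,0,0],0,0.0],[[0,0,0],0,0.0],[[0,0,0],0,0.0],[[0,0,0],0,0.0]])

```text
time: 11.82
tcp_pos: [0.5598, 0.2249, 0.1413]
tool_rot: [-1.354, 1.109, 1.354]
contact_force: [0.2, -2.1, 2.0]
grip_width: 0.0003
```

Run:
```python
from h import *
o=bot.get_obs();print(o['tcp_pos'],o['contact_force'])
save('pics/s9.png',bot.capture('scene'),(170,140,350,280),4.4)
```

```text
[0.5597892  0.22485398 0.14126653] [ 0.21069009 -2.13529094  2.01192033]
```

View pics/s9.png

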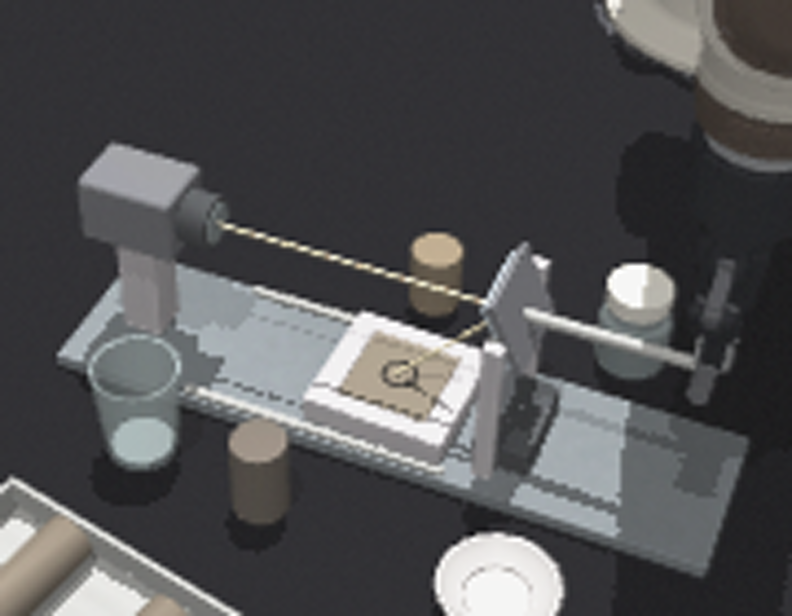

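```bash
python3 -c "
from bench import bot
print(bot.job_done())"
```

```text
the job is handed in; nothing more can be done
None
```

I pressed the slab flush and then pushed the lever down until the reflected beam fell inside the ring. The job was handed in at about 12 s with the arm still holding the lever.

- **Slab:** I pressed near its high edge with closed fingertips. The tips stopped at 32 mm, the stage-top height, and held against 20 N. I never saw a distinct force peak from the clip snapping. In the wrist picture afterwards the slab measured about 65 x 65 mm at stage-top height, with equal sides and no raised edge. One ring height from two views read 27 mm instead of 32. I put that down to calibration error, because the contact height and the slab's shape both agreed with flush.
- **Beam:** in the scene view the beam ends about 1–2 mm past the ring's centre, 77 mm from the hinge against about 76 mm for the ring. The ring's inside radius is 10 mm. In the top picture the beam lines up with the ring sideways, but its end is too faint there to place.
- **Holding:** after about a second of holding, the arm had stayed within about 0.2 mm and the push was steady at about 2 N. A small sideways force rose to about 2 N over that time, and I left it alone.
- **Mirror and bystanders:** the arm made no move towards the glass, and in the last scene picture the cores, dish, beaker and jar stand where they were. The bottle and weight were outside that picture, but the arm went nowhere near the bottle. I never identified the weight, so I have no check on it.

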